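# Stack the parts of a roller and a foot on two welding jigs

## Task

Load the two welding jigs, one part at a time and in this order. First the roller on the round jig: the round flange over the post, the long sleeve standing on the flange, and the hexagonal collar centred flat on top of the sleeve; then the foot on the square jig: the square plate over the post and the fat ring on the plate. Every part must lie flat or stand upright, fully down on what is below it, and the yellow spray can must not be knocked over.

Things in the scene. Friction and masses are not known exactly. Their poses are not given: they have to be found in the camera images.
- jig_round: The round jig, fixed to the table: a flat grey disc, 100 mm in diameter and 10 mm thick, with an upright steel post in its centre, 22 mm in diameter, standing 32 mm above the disc (its top 42 mm above the table) with its last 8 mm tapered to 12 mm. Origin at the centre of its underside, at table height; z up along the post. Starts anywhere among the parts.
- jig_square: The square jig, fixed to the table: a flat grey plate, 90 x 90 mm and 10 mm thick, with the same post as the round jig (22 mm in diameter, top 42 mm above the table, tapered tip). Origin at the centre of its underside, at table height; z up, x and y parallel to its sides.
- flange: The round flange, a loose flat steel ring: outer diameter 62 mm, hole 30 mm, 15 mm thick, about 0.3 kg, lying flat. Origin at the centre of its underside, z up. The hole goes over a jig's post with 4 mm to spare all round.
- long_sleeve: The long sleeve, a loose piece of steel tube standing on end: outer diameter 38 mm, bore 30 mm, 56 mm tall, about 0.2 kg. Origin at the centre of its lower end, z up along its axis.
- hex_collar: The hexagonal collar, a loose steel hexagon like a big flat nut, lying flat: 44 mm across flats, 51 mm across corners, 16 mm thick, with a hexagonal hole 24 mm across flats, about 0.15 kg. Origin at the centre of its underside, z up; its y axis is square to a pair of flats (as are the directions 60 degrees from it), its x axis points to a corner.
- square_plate: The square plate, a loose steel plate lying flat: 60 x 60 mm, 15 mm thick, with a round 30 mm hole in its centre, about 0.3 kg. Origin at the centre of its underside, z up, x and y square to its sides.
- fat_ring: The fat ring, a loose thick-walled short steel ring lying flat: outer diameter 48 mm, bore 30 mm, 26 mm tall, about 0.2 kg. Origin at the centre of its underside, z up.
- spray_can: A yellow spray can standing upright at the robot's right, not to be knocked over: diameter 60 mm, 150 mm tall. Origin at the centre of its underside, z up.
Not all that is in view belongs to the job. What is shaped like the square_plate but brown or orange is not meant.

How it is judged:
On the way, in this order (a step that is already met when the one before it is completed fails the run):
1. the round flange lies flat over the round jig's post (horizontal distance between flange and jig_round below 0.01 m and z of flange in the frame of jig_round between 0.005 and 0.015 m and angle between flange's own z axis and vertical below 0.12 rad), for 0.2 s.
2. the long sleeve stands on the flange (horizontal distance between long_sleeve and jig_round below 0.01 m and z of long_sleeve in the frame of jig_round between 0.02 and 0.03 m and angle between long_sleeve's own z axis and vertical below 0.12 rad), for 0.2 s.
3. the hexagonal collar lies on top of the long sleeve (horizontal distance between hex_collar and long_sleeve below 0.01 m and z of hex_collar in the frame of long_sleeve between 0.051 and 0.061 m and angle between hex_collar's own z axis and vertical below 0.12 rad), for 0.2 s.
4. the square plate lies flat over the square jig's post (horizontal distance between square_plate and jig_square below 0.01 m and z of square_plate in the frame of jig_square between 0.005 and 0.015 m and angle between square_plate's own z axis and vertical below 0.12 rad), for 0.2 s.
5. the fat ring lies on the square plate (horizontal distance between fat_ring and jig_square below 0.01 m and z of fat_ring in the frame of jig_square between 0.02 and 0.03 m and angle between fat_ring's own z axis and vertical below 0.12 rad), for 0.2 s.
At the end, for the whole second after the job is handed in: Round jig: flange, long sleeve, hexagonal collar; square jig: square plate, fat ring. Each at rest, upright within 0.12 rad, seated within 5 mm in height, its centre within 10 mm of the jig's axis (the collar: of the sleeve's axis) (all of step 1 and all of step 2 and all of step 3 and all of step 4 and all of step 5 and linear speed of each of flange, long_sleeve, hex_collar, square_plate, fat_ring below 0.02 m/s); the robot touches nothing.
It fails at once if the spray can is knocked over (angle between spray_can's own z axis and vertical above 0.5 rad).
It also fails if it takes over 134 s, if anything falls off the work surface, if the arm or the gripper's body presses on something with over 40 N, if the wrist force passes 120 N, or if a joint passes its speed limit or range.

## Robot

A 6-joint arm with a two-finger parallel gripper is mounted at the origin on the work surface. World frame = base frame: x ahead of the robot, y to its left, z up, the work surface at z = 0. Lengths are in m, angles in rad, forces in N, time in s.
With the tool pointing down it reaches from about 0.275 to 0.825 m from the base axis. Payload 4.9 kg.
Tool frame: the origin (TCP) lies midway between the tips of the shut fingers; the grasp point (between the pads) lies 19 mm behind it (grip_point_offset is the distance from the TCP to the grasp point, in m); z points along the fingers, x is the direction in which the jaws open and shut, and the axes are right-handed (so a half turn about z gives the same grasp; the last joint's range is limited). The gripper opens to 85 mm and grips with 20 to 120 N. Pads are 22 mm wide; open, the fingers measure 114 mm over their backs; the gripper's body (76 mm by 85 mm) begins 54 mm behind the grasp point. The pads swing forward as they close: fully open they stand 13 mm farther back than shut.
Start: joints at [-1.429, 0.326, -0.193, 1.052, 0, 1.437], TCP at [0.15, -0.529, 0.231] pointing down, gripper open.
Joint ranges: [-2.65, 2.65], [-0.97, 1.79], [-1.3, 1.35], [-1.93, 2.1], [-1.47, 1.37], [-3.14, 3.14]. Speed limits (rad/s): [2.57, 2.57, 3.14, 3.14, 3.14, 3.14].

## Interface

Orientations are given as a rotation vector (axis times angle).
In Python, from cell import * gives the robot as it stands. Calls block until the motion is done:
- movep(position, orientation): joint-space move of the TCP to a pose.
- move_l(position, velocity=0.15, rot=None, until_force=None): straight line of the TCP; rot=None keeps the orientation; velocity is the mean speed in m/s. With until_force (N) it stops when the force on the tool has changed by that much, and returns True; else False.
- set_joints(angles): joint-space move.
- let_go() and grab(newtons=None): open the fingers fully, or close them until they stop; newtons is the grip in N (None keeps the last).
- sleep(seconds).
- ik(position, orientation): joint angles nearest the present ones, or None.
- get_state(): the state.
- grab_frame(name): name is "scene" or "top" or "wrist"; returns a dict with "img" (480x640x3 uint8, red, green, blue), "fx", "fy", "cx", "cy" (pixels), "cam_to_world" (4x4, takes a point from camera to world coordinates); the wrist camera has in their place "T_tool_cam" (4x4, takes a point from camera to tool coordinates, whose origin is the TCP and whose axes are the tool frame's). Camera axes: x right, y down, z forward; pixel columns grow to the right and rows downward; lengths in m; the calibration is good to about 2 mm. A picture is of the moment at which its call begins: read the wrist's pose just before it. There is no depth.
A pose or a line that the arm cannot do raises MotionError and nothing moves.
- sign_off(): hands the job in, once; it reports no verdict.
Trained networks look in the newest picture that a camera, given by its name, has taken for a name from the list of things; names that differ only in an ending like _2 or _b are one class to them, and where a whole thing is asked for, a point or a joint stands for the part that bears it (a point fixed in the world has none). Each returns a list of dicts, best first, with "score" (0 to 1); they miss things now and then, are a little off and sometimes report something else, mostly with a low value. They report only what shows in the picture. A call takes as long as a camera call. They do not tell look-alikes from the thing itself.
- spot_in(camera, name): "centre" ([column, row] in pixels, amid what is visible of it).
- silhouettes(camera, name): "mask" (480x640 bool, what is visible of it) and "centre" ([column, row] in pixels, amid what is visible of it).
- tip_of(camera, name): "centre" ([column, row] in pixels: a listed point, or the origin of a listed thing).
The state is a dict: "clock": time; "q": joint angles; "joint_velocities": joint speeds; "tau": joint torques, N m; "position": TCP position; "eef_rot": TCP orientation; "contact_force": force on the tool from outside, world axes, zero at the start; "wrist_torque": the same for the moment, N m; "finger_gap": opening from 0.0 (shut) to 1.0 (fully open).
Only numpy, scipy, OpenCV 4.12 (cv2) and the standard library are available. Lean on these libraries where they do the work, as an engineer would, in place of code of your own. Each camera call takes 0.05 s, during which the arm holds its last target.

## Working session

There is one attempt and no reset: what is moved stays moved. The work goes in short steps, each a Python script; the robot and the scene stay as the last script left them, time stands still between calls to the robot, and variables do not carry over. Pictures are saved under pics/ and viewed, and the job is handed in when it is done.

```bash
mkdir -p pics; ls; python3 - <<'E'
from cell import *
import cv2
for c in ["scene","top","wrist"]:
    f=grab_frame(c); cv2.imwrite(f"pics/a_{c}.png",f["img"][:,:,::-1])
    print(c,{k:(v.round(4).tolist() if hasattr(v,'round') and hasattr(v,'tolist') else v) for k,v in f.items() if k!="img"})
    for n in ["jig_round","jig_square","flange","long_sleeve","hex_collar","square_plate","fat_ring","spray_can"]:
        print(n,[(round(d["score"],2),[round(float(x)) for x in d["centre"]]) for d in spot_in(c,n)])
print(get_state())
E
```

```text
pics
scene {'fx': 537.3809779352512, 'fy': 537.3809779352512, 'cx': 321.89370132108627, 'cy': 239.7477255028028, 'cam_to_world': [[-0.4115, 0.6802, -0.6066, 1.2895], [0.9112, 0.2925, -0.2901, 0.3524], [-0.0199, -0.6721, -0.7402, 1.0464], [0.0, 0.0, 0.0, 1.0]]}
jig_round [(0.74, [470, 296]), (0.58, [380, 266]), (0.27, [218, 153])]
jig_square [(0.59, [308, 310])]
flange [(0.68, [232, 276])]
long_sleeve [(0.65, [472, 297])]
hex_collar [(0.84, [412, 345])]
square_plate [(0.91, [306, 235]), (0.89, [315, 204]), (0.86, [264, 214])]
fat_ring [(0.7, [224, 212]), (0.54, [412, 340])]
spray_can [(0.77, [216, 151])]
top {'fx': 533.1261144371573, 'fy': 533.1261144371573, 'cx': 310.361001053716, 'cy': 243.17772940815536, 'cam_to_world': [[0.0152, -0.9946, 0.1025, 0.3555], [-0.9997, -0.013, 0.0217, -0.0575], [-0.0202, -0.1028, -0.9945, 1.2436], [0.0, 0.0, 0.0, 1.0]]}
jig_round [(0.63, [248, 256])]
jig_square [(0.69, [299, 172])]
flange [(0.97, [391, 177])]
long_sleeve [(0.71, [148, 240])]
hex_collar [(0.5, [192, 182])]
square_plate [(0.86, [410, 283]), (0.81, [355, 312]), (0.78, [336, 252])]
fat_rin
[... 398 characters left out ...]
spray_can [(0.91, [280, 8])]
{'clock': 1.35, 'q': array([-1.42920856e+00,  3.26198295e-01, -1.92612428e-01,  1.05196734e+00,
        1.69391496e-05,  1.43665518e+00]), 'joint_velocities': array([ 0.0009071 ,  0.00081366, -0.00144704, -0.00030939, -0.00193987,
        0.00122345]), 'tau': array([-6.70909903e-04, -4.43331957e+01,  2.62757796e+01,  1.45629205e-03,
       -3.98447846e-04,  1.70817067e-06]), 'position': array([ 0.14978725, -0.52923594,  0.23127704]), 'eef_rot': array([ 2.50565176e+00, -1.89507476e+00,  3.91087506e-05]), 'contact_force': array([-0.38486523,  1.00662993, -0.10302113]), 'wrist_torque': array([ 0.00402923, -0.03047548, -0.00257937]), 'finger_gap': 0.9969874310167489}
```

View pics/a_scene.png

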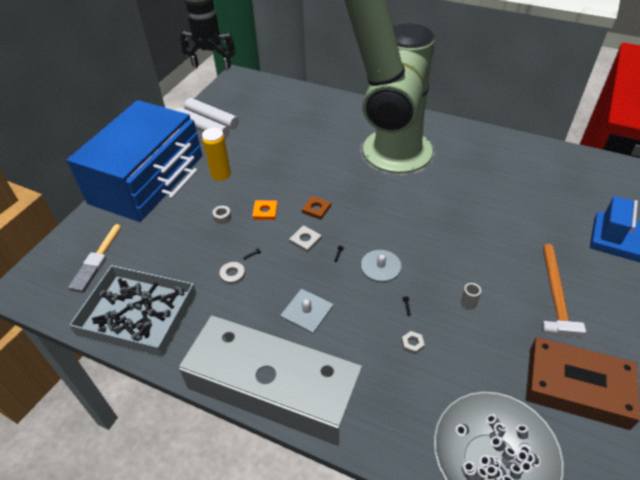

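View pics/a_top.png

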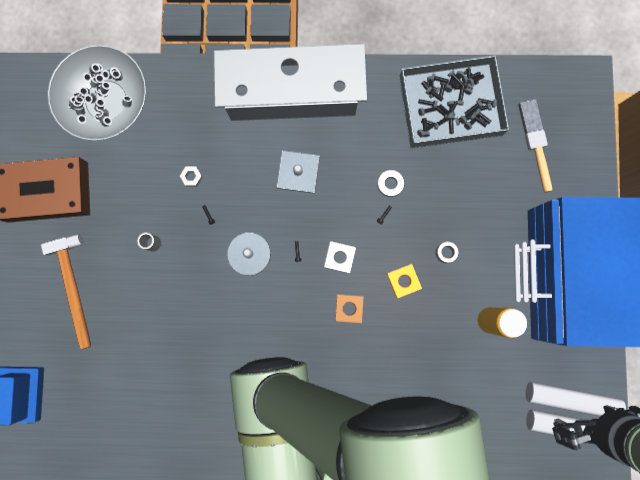

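```bash
cat > h.py <<'E'
from cell import *
import numpy as np, cv2
from scipy.spatial.transform import Rotation as R
a=np.linspace(0,2*np.pi,40,endpoint=False)
def circ(d,z): return np.c_[d/2*np.cos(a),d/2*np.sin(a),0*a+z]
def poly(pts,z): return np.c_[pts,np.full(len(pts),z)]
def cyl(d,z0,z1): return np.r_[circ(d,z0),circ(d,z1)]
def sq(s): return np.array([[1,1],[-1,1],[-1,-1],[1,-1]])*s/2
hx=0.044/np.sqrt(3)*np.array([[np.cos(k*np.pi/3),np.sin(k*np.pi/3)] for k in range(6)])
def pr(p,h): return np.r_[poly(p,0),poly(p,h)]
post=np.r_[circ(.022,.01),circ(.022,.034),circ(.012,.042)]
M={"jig_round":[cyl(.1,0,.01),post],"jig_square":[pr(sq(.09),.01),post],"flange":[cyl(.062,0,.015)],
"long_sleeve":[cyl(.038,0,.056)],"hex_collar":[pr(hx,.016)],"square_plate":[pr(sq(.06),.015)],
"fat_ring":[cyl(.048,0,.026)],"spray_can":[cyl(.06,0,.15)]}
SYM={"jig_square":np.pi/2,"square_plate":np.pi/2,"hex_collar":np.pi/3}
def frame(c):
    s=get_state(); f=grab_frame(c)
    if c=="wrist":
        T=np.eye(4); T[:3,:3]=R.from_rotvec(s["eef_rot"]).as_matrix(); T[:3,3]=s["position"]
        f["cam_to_world"]=T@f["T_tool_cam"]
    return f
def proj(f,P):
    W=np.linalg.inv(f["cam_to_world"]); c=P@W[:3,:3].T+W[:3,3]
    return np.c_[f["fx"]*c[:,0]/c[:,2]+f["cx"],f["fy"]*c[:,1]/c[:,2]+f["cy"]]
def ray(f,uv,z):
    T=f["cam_to_world"]; d=T[:3,:3]@np.array([(uv[0]-f["cx"])/f["fx"],(uv[1]-f["cy"])/f["fy"],1])
    return (T[:3,3]+d*(z-T[2,3])/d[2])[:2]
S=4
def raster(f,name,x,y,yaw,z0):
    im=np.zeros((480*S,640*S),np.uint8)
    c,s=np.cos(yaw),np.sin(yaw)
    for P in M[name]:
        Q=np.c_[c*P[:,0]-s*P[:,1]+x,s*P[:,0]+c*P[:,1]+y,P[:,2]+z0]
        h=cv2.convexHull((proj(f,Q)*S+S/2).round().astype(np.int32)); cv2.fillConvexPoly(im,h,1)
    return im
def cen(m):
    M_=cv2.moments(m,True); return np.array([M_["m10"],M_["m01"]])/max(M_["m00"],1)
def fit(f,name,mask,z0=0.,cam=None):
    m=mask.astype(np.uint8)
    cs,_=cv2.findContours(m,cv2.RETR_EXTERNAL,cv2.CHAIN_APPROX_NONE)
    m=cv2.drawContours(np.zeros_like(m),[max(cs,key=cv2.contourArea)],-1,1,-1)
    m=cv2.resize(m,None,fx=S,fy=S,interpolation=cv2.INTER_NEAREST)
    t=cen(m); best=None
    x,y=ray(f,t/S,z0+M[name][0][:,2].max()/2)
    yaws=np.arange(0,SYM[name],np.radians(3)) if name in SYM else [0]
    def go(yaw,x,y,n):
        for _ in range(n):
            r=raster(f,name,x,y,yaw,z0); c=cen(r)
            d=ray(f,t/S,z0+.01)-ray(f,c/S,z0+.01); x+=d[0]; y+=d[1]
        r=raster(f,name,x,y,yaw,z0)
        return (r&m).sum()/(r|m).sum(),x,y,yaw
    x,y=go(0,x,y,3)[1:3]
    best=max(go(w,x,y,1) for w in yaws)
    if name in SYM: best=max(go(best[3]+w,best[1],best[2],1) for w in np.radians(np.arange(-3,3.1,.5)))
    return best
def find(c,name,z0=0.,f=None,k=3):
    f=f or frame(c); out=[]
    for d in silhouettes(c,name)[:k]:
        if d["mask"].sum()<30: continue
        b=fit(f,name,d["mask"],z0)
        out.append((round(d["score"],2),[int(v) for v in d["centre"]],"iou %.2f x %.4f y %.4f yaw %.1f"%(b[0],b[1],b[2],np.degrees(b[3])),b))
    return out
def down(psi): # tool down, x axis at yaw psi
    return (R.from_euler('z',psi)*R.from_euler('x',np.pi)).as_rotvec()
E
python3 - <<'E'
from h import *
for c in ["top","scene"]:
    f=frame(c)
    for n in M:
        for o in find(c,n,f=f): print(c,n,o[:3])
E
```

```text
top jig_round (0.82, [249, 255], 'iou 0.97 x 0.4570 y 0.1141 yaw 0.0')
top jig_square (0.63, [298, 171], 'iou 0.97 x 0.6531 y 0.0021 yaw 82.5')
top flange (0.58, [394, 177], 'iou 0.95 x 0.6273 y -0.2166 yaw 0.0')
top long_sleeve (0.76, [145, 242], 'iou 0.93 x 0.4787 y 0.3407 yaw 0.0')
top hex_collar (0.59, [188, 174], 'iou 0.96 x 0.6385 y 0.2551 yaw 31.0')
top square_plate (0.96, [408, 278], 'iou 0.95 x 0.3989 y -0.2470 yaw 23.5')
top square_plate (0.8, [354, 306], 'iou 0.95 x 0.3333 y -0.1215 yaw 86.5')
top fat_ring (0.62, [440, 254], 'iou 0.94 x 0.4658 y -0.3443 yaw 0.0')
top spray_can (0.93, [501, 321], 'iou 0.93 x 0.3131 y -0.4428 yaw 0.0')
scene jig_round (0.68, [382, 262], 'iou 0.93 x 0.4571 y 0.1139 yaw 0.0')
scene jig_square (0.63, [306, 310], 'iou 0.96 x 0.6525 y 0.0024 yaw 81.5')
scene flange (0.89, [230, 270], 'iou 0.94 x 0.6263 y -0.2166 yaw 0.0')
scene long_sleeve (0.81, [469, 295], 'iou 0.96 x 0.4783 y 0.3410 yaw 0.0')
scene long_sleeve (0.62, [303, 237], 'iou 0.65 x 0.4691 y -0.0905 yaw 0.0')
scene long_sleeve (0.45, [381, 262], 'iou 0.36 x 0.4780 y 0.1191 yaw 0.0')
scene square_plate (0.82, [317, 205], 'iou 0.94 x 0.3328 y -0.1210 yaw 86.5')
scene square_plate (0.7, [303, 241], 'iou 0.95 x 0.4516 y -0.0994 yaw 76.0')
scene square_plate (0.64, [260, 212], 'iou 0.95 x 0.3976 y -0.2481 yaw 21.0')
scene fat_ring (0.56, [221, 214], 'iou 0.84 x 0.4661 y -0.3462 yaw 0.0')
scene spray_can (0.68, [218, 154], 'iou 0.94 x 0.3124 y -0.4436 yaw 0.0')
```

```bash
python3 - <<'E'
import cv2
i=cv2.imread("pics/a_top.png")[130:340,110:470]
cv2.imwrite("pics/crop.png",cv2.resize(i,None,fx=2.2,fy=2.2,interpolation=cv2.INTER_CUBIC))
E
```

```text
(no output)
```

View pics/crop.png

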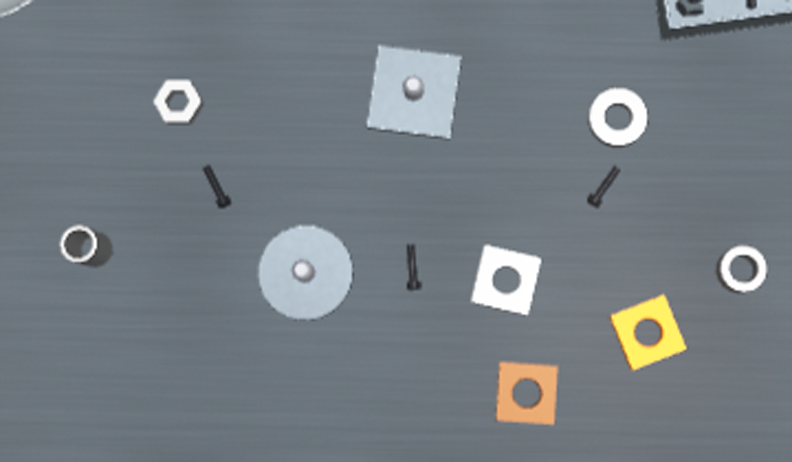

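Candidates (top image): square plate: white (340,257), orange (404,281), brown (349,309). I choose the white steel one. Flange: wide flat ring (391,183), versus the smaller fat ring at (447,252). The crop confirms both choices, so I start with the flange.

```bash
python3 - <<'E'
from h import *
t0=get_state()["clock"]
o=down(-np.pi/2)
move_l([0.15,-0.529,0.27])
movep([0.6268,-0.2166,0.25],o)
move_l([0.6268,-0.2166,0.13],velocity=0.25)
f=frame("wrist"); cv2.imwrite("pics/w1.png",f["img"][:,:,::-1])
for x in find("wrist","flange",f=f): print(x[:3])
s=get_state();print(t0,s["clock"],s["position"],s["q"])
E
```

```text
(0.6, [320, 246], 'iou 0.98 x 0.6263 y -0.2155 yaw 0.0')
2.25 5.4417 [ 0.6283213  -0.21766431  0.13256144] [-4.44395897e-01  6.06195918e-01 -4.27410111e-03  9.56088269e-01
  1.65937743e-06  2.69764261e+00]
```

View pics/w1.png

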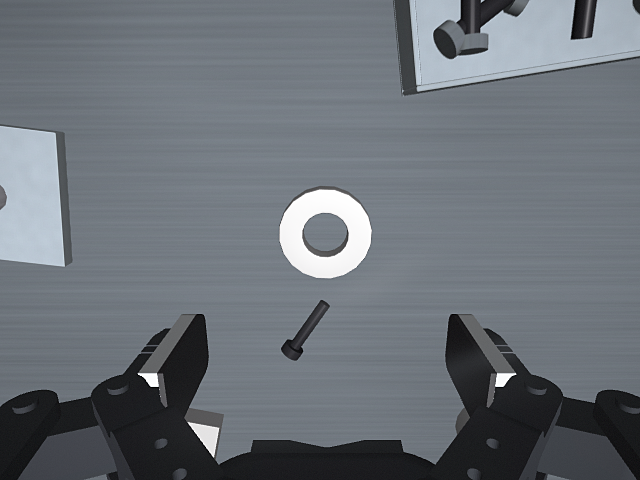

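The wrist image shows the flange centred at (325,232) and the bolt at (305,330), which is clear of the jaw line. I'll turn the wrist half a turn so joint 6 stays in range over the jigs, then grasp.

```bash
cat >> h.py <<'E'
def pick(x,y,psi,z,N=60,lift=0.13):
    o=down(psi)
    movep([x,y,0.13],o)
    move_l([x,y,z+.02],velocity=0.2); move_l([x,y,z],velocity=0.05)
    s=get_state(); print("at",s["position"].round(4),"force",s["contact_force"].round(1))
    grab(N); sleep(.1); print("gap",get_state()["finger_gap"])
    move_l([x,y,lift],velocity=0.2)
    s=get_state(); print("gap lifted",s["finger_gap"],"F",s["contact_force"].round(1),"t",s["clock"])
def look(tag):
    f=frame("wrist"); cv2.imwrite(f"pics/{tag}.png",f["img"][:,:,::-1]); return f
E
python3 - <<'E'
from h import *
pick(0.6266,-0.2160,np.pi/2,0.0005)
movep([0.457,0.114,0.14],down(np.pi/2))
sleep(.1)
f=look("w2"); print(get_state()["position"],get_state()["clock"],get_state()["q"][5])
f=frame("top"); 
cv2.imwrite("pics/t2.png",f["img"][100:340,100:460,::-1])
E
```

```text
at [ 6.264e-01 -2.159e-01  2.000e-04] force [ 0.4  0.2 -0.8]
gap 0.6916562926820512
gap lifted 0.6933310008038401 F [ 0.2  0.6 -3. ] t 10.625
[0.45798721 0.11322967 0.1399607 ] 12.1583 0.08747536862205196
```

View pics/w2.png

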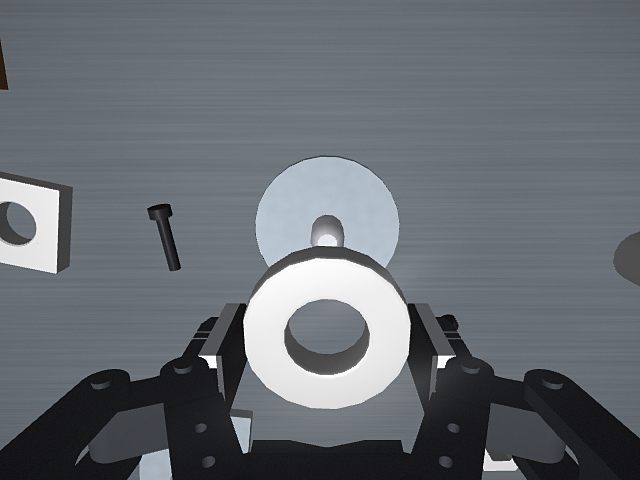

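The flange is held level at (327,330), with the post visible at (327,235). I'll check the held offset and then lower it.

```bash
cat >> h.py <<'E'
def place(x,y,zrel,psi,until=12,away=0.13,z1=None):
    """zrel: TCP z when seated"""
    o=down(psi)
    move_l([x,y,zrel+.04],velocity=0.2,rot=o)
    hit=move_l([x,y,zrel+.0005],velocity=0.05,until_force=until)
    s=get_state(); print("place hit",hit,s["position"].round(4),"F",s["contact_force"].round(1),"target",zrel)
    return hit
def release(up):
    let_go(); sleep(.1); p=get_state()["position"]; move_l([p[0],p[1],up],velocity=0.25); print("t",get_state()["clock"])
E
python3 - <<'E'
from h import *
f=frame("wrist")
for x in find("wrist","flange",f=f,z0=0.1395): print(x[:3])
place(0.457,0.114,0.0105,np.pi/2)
E
```

```text
(0.59, [326, 350], 'iou 0.94 x 0.4567 y 0.1139 yaw 0.0')
place hit True [0.4562 0.1139 0.0118] F [-1.8  0.7  6. ] target 0.0105
```

```bash
python3 - <<'E'
from h import *
release(0.14)
f=look("w3")
for x in find("wrist","flange",f=f,z0=0.01): print(x[:3])
E
```

```text
t 14.8083
(0.78, [321, 217], 'iou 0.96 x 0.4555 y 0.1145 yaw 0.0')
```

View pics/w3.png

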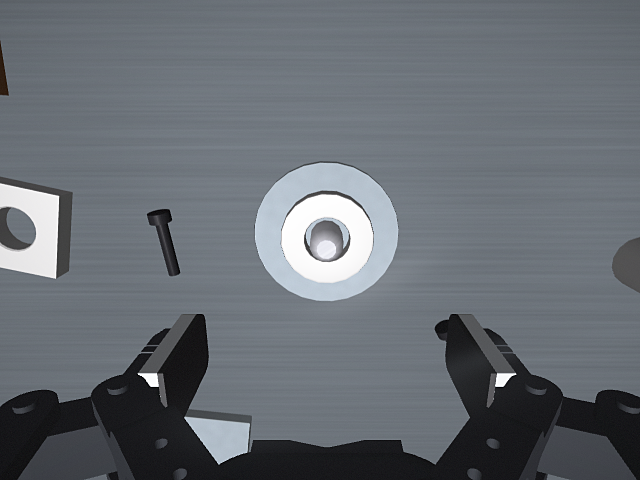

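Flange seated concentrically on the post, at (327,237). Next is the sleeve.

```bash
python3 - <<'E'
from h import *
movep([.4785,.3409,.16],down(np.pi/2))
sleep(.1)
f=look("w4")
for x in find("wrist","long_sleeve",f=f): print(x[:3])
print(get_state()["position"])
E
```

```text
(0.6, [332, 240], 'iou 0.98 x 0.4787 y 0.3415 yaw 0.0')
[0.47881597 0.33928717 0.15994379]
```

View pics/w4.png

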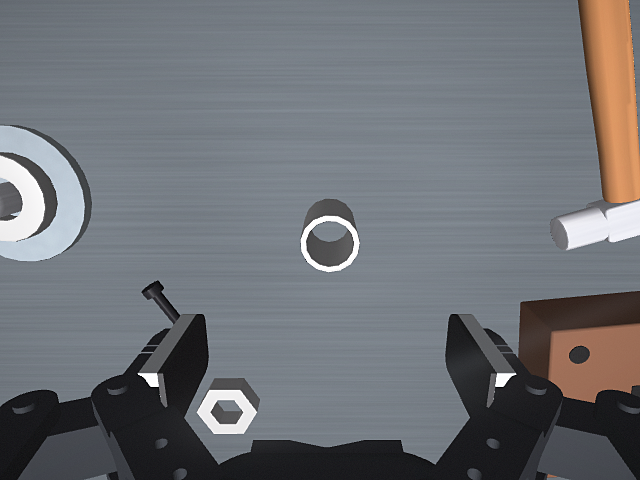

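The sleeve shows at (330,240), clear on both sides.

```bash
python3 - <<'E'
from h import *
pick(.4787,.3411,np.pi/2,0.026,lift=.16)
movep([.4563,.1141,.16],down(np.pi/2)); sleep(.15)
p=get_state()["position"]; print(p)
f=look("w5")
for x in find("wrist","long_sleeve",f=f,z0=p[2]-.026): print(x[:3])
E
```

```text
at [0.4785 0.341  0.0257] force [-0.1 -0.5 -0.5]
gap 0.4381223179255961
gap lifted 0.43525282391270365 F [-0.3 -0.5 -3.2] t 18.825
[0.45675859 0.11531054 0.15989226]
(0.75, [323, 340], 'iou 0.97 x 0.4567 y 0.1158 yaw 0.0')
```

View pics/w5.png

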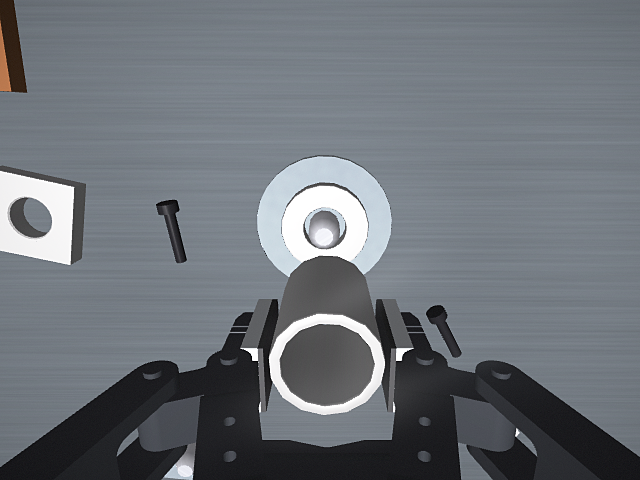

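Sleeve held upright and centred, with the post at (323,232). I'll lower it now.

```bash
python3 - <<'E'
from h import *
place(.4563,.1141,.0507,np.pi/2)
release(.17)
f=look("w6")
for x in find("wrist","long_sleeve",f=f,z0=.025): print(x[:3])
f=frame("scene"); cv2.imwrite("pics/s6.png",cv2.resize(f["img"][200:330,300:480,::-1],None,fx=4,fy=4))
for x in find("scene","long_sleeve",f=f,z0=.025): print(x[:3])
E
```

```text
place hit True [0.4555 0.114  0.0515] F [-1.4  0.5  6. ] target 0.0507
t 22.5083
(0.71, [324, 248], 'iou 0.98 x 0.4553 y 0.1146 yaw 0.0')
(0.68, [380, 255], 'iou 0.90 x 0.4567 y 0.1142 yaw 0.0')
```

View pics/s6.png

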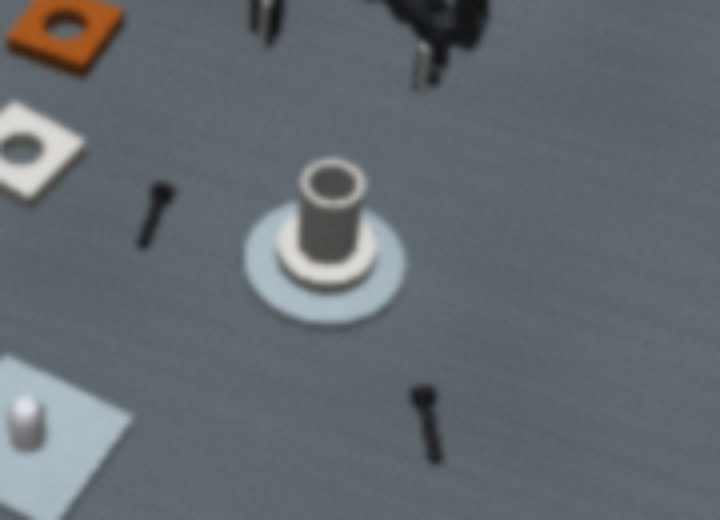

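View pics/w6.png

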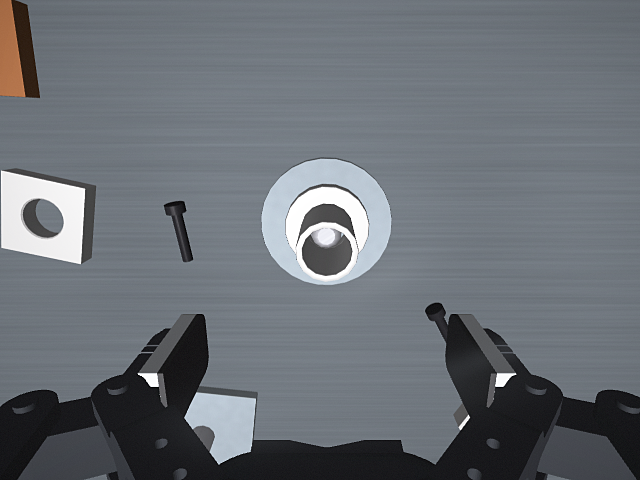

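The sleeve stands upright on the flange, at (330,250) in the wrist view. Next is the collar.

```bash
python3 - <<'E'
from h import *
movep([.6385,.2551,.13],down(np.radians(61)))
sleep(.1)
f=look("w7")
for x in find("wrist","hex_collar",f=f): print(x[:3])
print(get_state()["position"],get_state()["q"].round(2))
E
```

```text
(0.91, [337, 244], 'iou 0.97 x 0.6382 y 0.2552 yaw 31.0')
[0.63826734 0.25425028 0.13091786] [ 0.27  0.65  0.07  0.99 -0.    0.78]
```

View pics/w7.png

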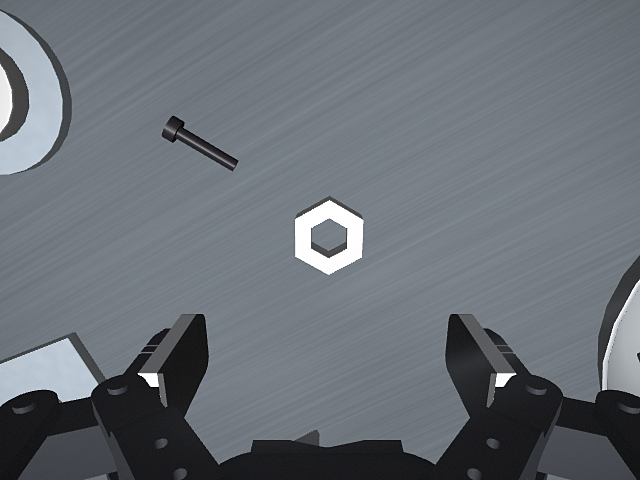

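The collar is at (329,237) with its flats parallel to the pads, so the yaw is right.

```bash
python3 - <<'E'
from h import *
P=np.radians(61)
pick(.6383,.2552,P,0.003,lift=.18)
movep([.4556,.1143,.18],down(P)); sleep(.15)
p=get_state()["position"]; print(p)
f=look("w8")
for x in find("wrist","hex_collar",f=f,z0=p[2]-.003): print(x[:3])
for x in find("wrist","long_sleeve",f=f,z0=.025): print(x[:3])
E
```

```text
at [0.6381 0.2551 0.0027] force [-0.1 -0.7 -0.2]
gap 0.49135973614435735
gap lifted 0.49505177651400667 F [-0.2 -0.1 -2.4] t 26.925
[0.45708652 0.11486841 0.17998506]
(0.82, [318, 341], 'iou 0.97 x 0.4568 y 0.1149 yaw 30.0')
(0.65, [325, 240], 'iou 0.87 x 0.4538 y 0.1154 yaw 0.0')
```

View pics/w8.png

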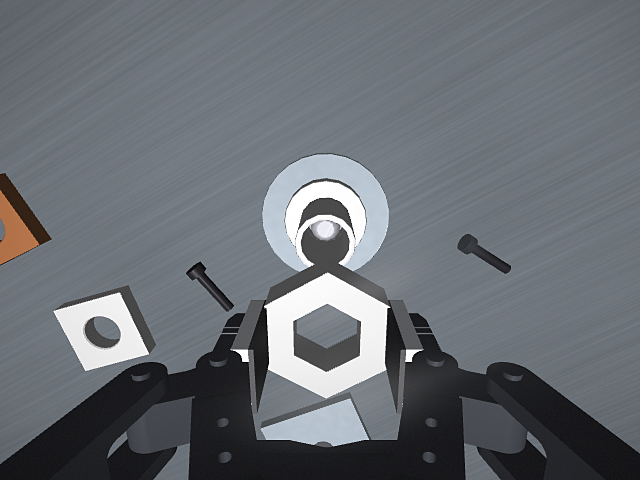

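Collar held level. The fit of the sleeve is partly occluded in this view, so I use the earlier unoccluded one.

```bash
python3 - <<'E'
from h import *
P=np.radians(61)
place(.4557,.1143,.0837,P,until=8)
release(.2)
f=look("w9")
for x in find("wrist","hex_collar",f=f,z0=.081): print(x[:3])
f=frame("scene"); cv2.imwrite("pics/s9.png",cv2.resize(f["img"][200:330,300:480,::-1],None,fx=4,fy=4))
for x in find("scene","hex_collar",f=f,z0=.081): print(x[:3])
f=frame("top")
for x in find("top","hex_collar",f=f,z0=.081): print(x[:3])
E
```

```text
place hit True [0.455  0.1142 0.0845] F [-0.9 -0.4  5.3] target 0.0837
t 30.55
(0.85, [338, 252], 'iou 0.99 x 0.4546 y 0.1141 yaw 30.0')
(0.69, [380, 242], 'iou 0.93 x 0.4546 y 0.1127 yaw 30.0')
```

View pics/s9.png

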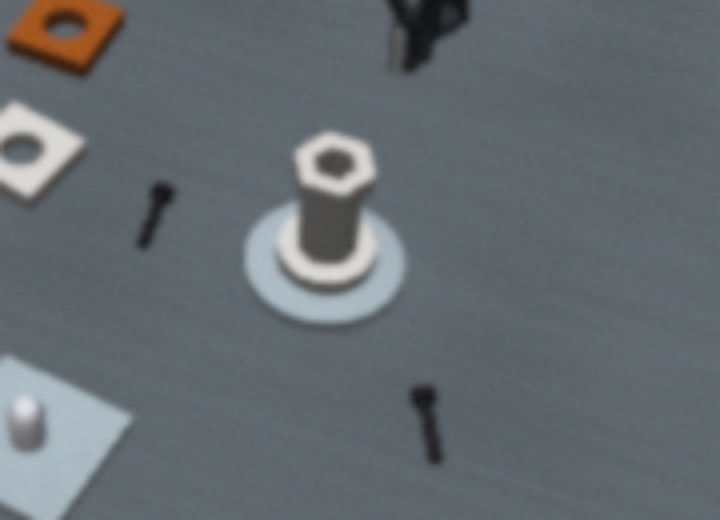

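View pics/w9.png

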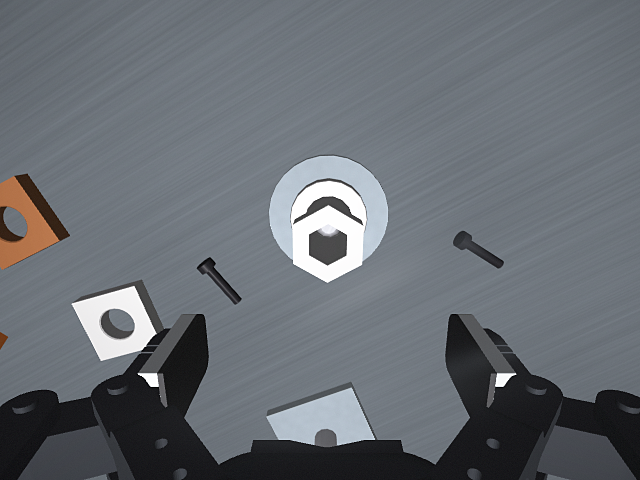

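The collar sits centred and flat on the sleeve (wrist (328,243)). Now the white square plate.

```bash
python3 - <<'E'
from h import *
movep([.4516,-.0994,.14],down(np.radians(76)))
sleep(.1)
f=look("w10")
for x in find("wrist","square_plate",f=f): print(x[:3])
print(get_state()["position"],get_state()["q"].round(2))
E
```

```text
(0.89, [81, 211], 'iou 0.98 x 0.3979 y -0.2471 yaw 22.5')
(0.87, [332, 245], 'iou 0.98 x 0.4509 y -0.0983 yaw 77.0')
(0.83, [226, 42], 'iou 0.98 x 0.3327 y -0.1210 yaw 86.5')
[ 0.45210621 -0.09836846  0.1403752 ] [-0.37  0.26 -0.55  0.77  0.   -0.13]
```

View pics/w10.png

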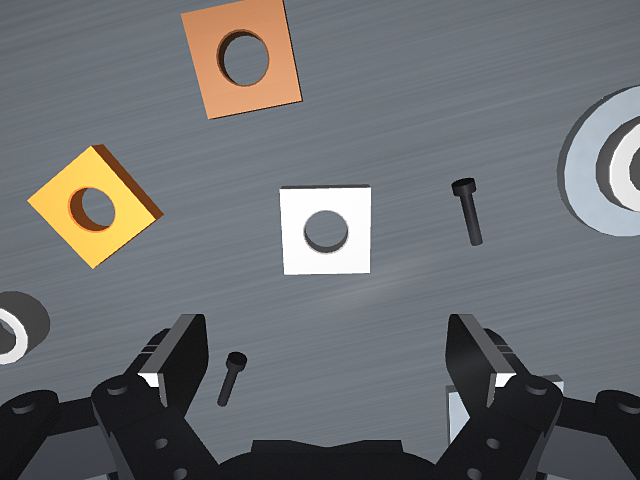

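White plate at (325,229), aligned with the jaws. The orange (95,207) and brown (243,58) look-alikes stay put.

```bash
python3 - <<'E'
from h import *
P=np.radians(76.7)
pick(.4511,-.0987,P,0.0005,lift=.14)
movep([.6528,.0022,.14],down(P)); sleep(.15)
p=get_state()["position"]; print(p)
f=look("w11")
for x in find("wrist","square_plate",f=f,z0=p[2]-.0003): print(x[:3])
for x in find("wrist","jig_square",f=f): print(x[:3])
E
```

```text
at [ 4.508e-01 -9.860e-02  3.000e-04] force [-0.6  0.5 -0.8]
gap 0.6845022849300274
gap lifted 0.683208129338759 F [-0.1 -0.2 -3.7] t 34.775
[0.65161041 0.00102307 0.14004456]
(0.91, [333, 299], 'iou 0.98 x 0.6509 y 0.0015 yaw 77.0')
(0.79, [330, 207], 'iou 0.61 x 0.6367 y 0.0055 yaw 86.0')
```

View pics/w11.png

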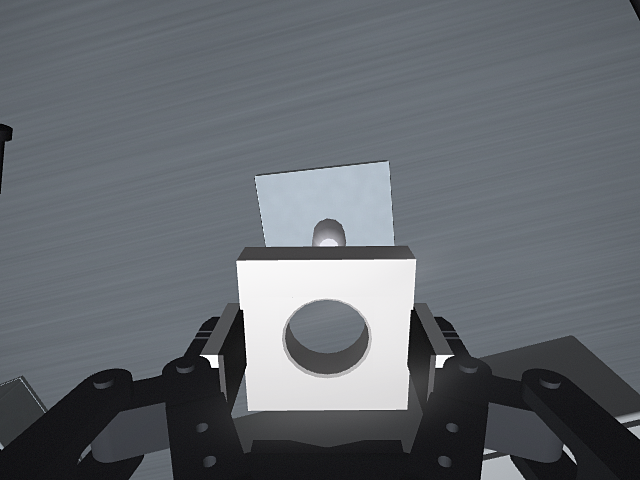

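Plate held flat at (327,335), with the post at (329,235). I'll lower it.

```bash
python3 - <<'E'
from h import *
P=np.radians(76.7)
f=frame("wrist"); print(ray(f,(329,240),.042))
place(.6526,.0020,.0104,P)
release(.14)
f=look("w12")
for x in find("wrist","square_plate",f=f,z0=.01): print(x[:3])
E
```

```text
[0.64931944 0.00392439]
place hit True [0.6516 0.0021 0.0112] F [-1.8  0.   4.1] target 0.0104
t 38.5333
(0.66, [328, 218], 'iou 0.98 x 0.6511 y 0.0026 yaw 78.0')
```

View pics/w12.png

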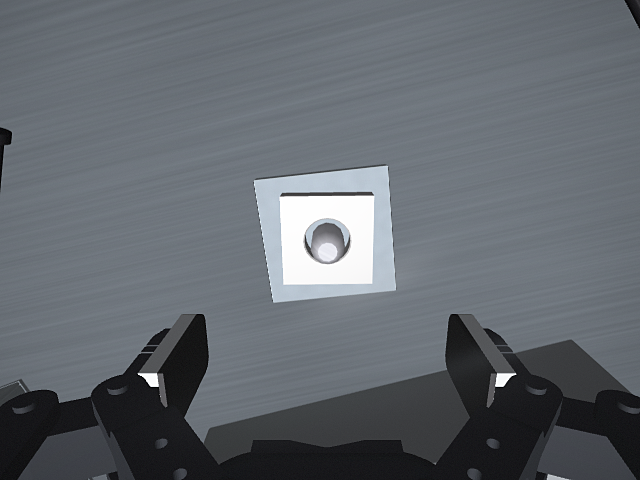

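Plate seated over the post, at (327,240). Now the fat ring.

```bash
python3 - <<'E'
from h import *
movep([.466,-.345,.14],down(np.pi/2))
sleep(.1)
f=look("w13")
for x in find("wrist","fat_ring",f=f): print(x[:3])
print(get_state()["position"],get_state()["q"].round(2))
E
```

```text
(0.85, [327, 247], 'iou 0.97 x 0.4647 y -0.3438 yaw 0.0')
[ 0.46669496 -0.34423963  0.13994482] [-0.76  0.45 -0.25  0.87  0.   -0.76]
```

View pics/w13.png

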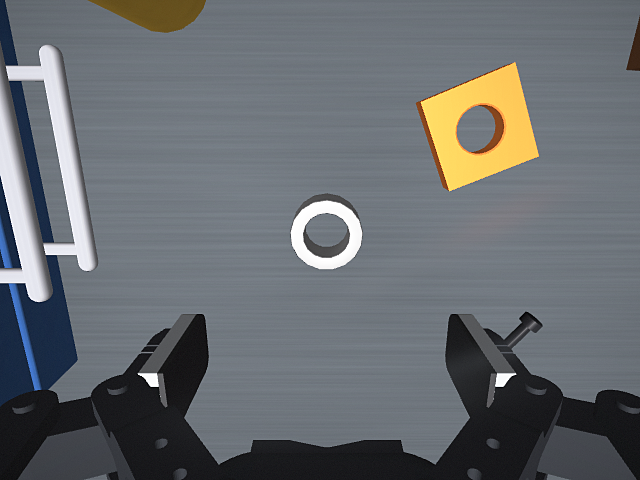

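Fat ring at (327,235); the handles (70,170) and the can (150,10) are well clear.

```bash
python3 - <<'E'
from h import *
P=np.pi/2
pick(.4655,-.3441,P,0.008,lift=.14)
movep([.6523,.0022,.14],down(P)); sleep(.15)
p=get_state()["position"]; print(p)
f=look("w14")
for x in find("wrist","fat_ring",f=f,z0=p[2]-.0078): print(x[:3])
place(.6523,.0022,.0328,P)
E
```

```text
at [ 0.4653 -0.3439  0.0078] force [ 0.3 -0.3 -0.2]
gap 0.5385350312906007
gap lifted 0.5372640363527441 F [-0.4  0.2 -1.9] t 43.125
[6.52165420e-01 6.28395829e-04 1.40046086e-01]
(0.93, [326, 344], 'iou 0.93 x 0.6509 y 0.0012 yaw 0.0')
place hit True [0.6514 0.0023 0.0339] F [-1.2  0.4  4.8] target 0.0328
```

View pics/w14.png

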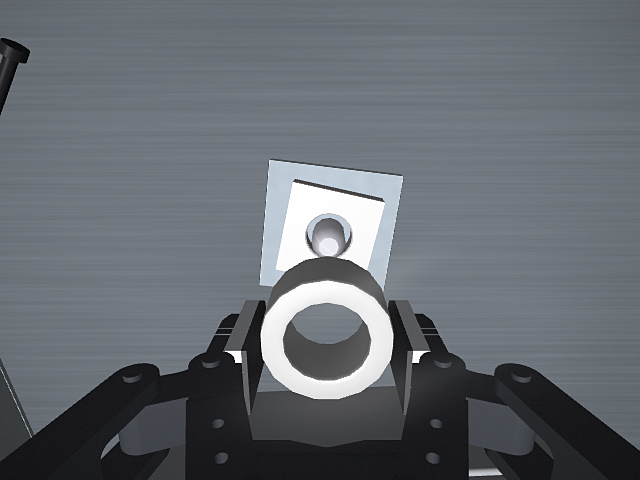

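The ring is held level and reached contact at the expected height. I'll release it and check everything.

```bash
python3 - <<'E'
from h import *
release(.15)
f=look("w15")
for x in find("wrist","fat_ring",f=f,z0=.025): print(x[:3])
movep([.5,-.2,.25],down(np.pi/2)); sleep(.2)
for c in ["scene","top"]:
    f=frame(c)
    for n,z in [("jig_round",0),("long_sleeve",.025),("hex_collar",.081),("jig_square",0),("fat_ring",.025),("spray_can",0)]:
        for x in find(c,n,f=f,z0=z,k=1): print(c,n,x[:3])
    cv2.imwrite(f"pics/{c}15.png",f["img"][:,:,::-1])
    i=f["img"][200:340,250:450] if c=="scene" else f["img"][140:290,210:410]
    cv2.imwrite(f"pics/{c}15c.png",cv2.resize(i[:,:,::-1],None,fx=4,fy=4))
print(get_state()["contact_force"],get_state()["clock"])
E
```

```text
t 47.25
(0.67, [500, 1], 'iou 0.48 x 0.4912 y 0.1043 yaw 0.0')
(0.61, [331, 254], 'iou 0.96 x 0.6503 y 0.0029 yaw 0.0')
scene jig_round (0.56, [378, 271], 'iou 0.44 x 0.4702 y 0.1153 yaw 0.0')
scene long_sleeve (0.7, [380, 255], 'iou 0.52 x 0.4721 y 0.1178 yaw 0.0')
scene hex_collar (0.6, [384, 241], 'iou 0.94 x 0.4548 y 0.1131 yaw 27.5')
scene jig_square (0.65, [304, 321], 'iou 0.31 x 0.6710 y 0.0102 yaw 61.0')
scene fat_ring (0.88, [308, 296], 'iou 0.92 x 0.6508 y 0.0018 yaw 0.0')
scene spray_can (0.86, [217, 154], 'iou 0.78 x 0.3208 y -0.4390 yaw 0.0')
top jig_round (0.62, [246, 250], 'iou 0.94 x 0.4558 y 0.1129 yaw 0.0')
top long_sleeve (0.49, [242, 249], 'iou 0.10 x 0.4621 y 0.1234 yaw 0.0')
top hex_collar (0.74, [238, 248], 'iou 0.92 x 0.4559 y 0.1145 yaw 30.0')
top jig_square (0.65, [300, 172], 'iou 0.96 x 0.6523 y 0.0015 yaw 82.5')
top fat_ring (0.75, [297, 164], 'iou 0.89 x 0.6509 y 0.0019 yaw 0.0')
top spray_can (0.6, [501, 320], 'iou 0.90 x 0.3118 y -0.4427 yaw 0.0')
[-0.06360343  0.61121425  0.26256731] 49.3083
```

View pics/scene15c.png

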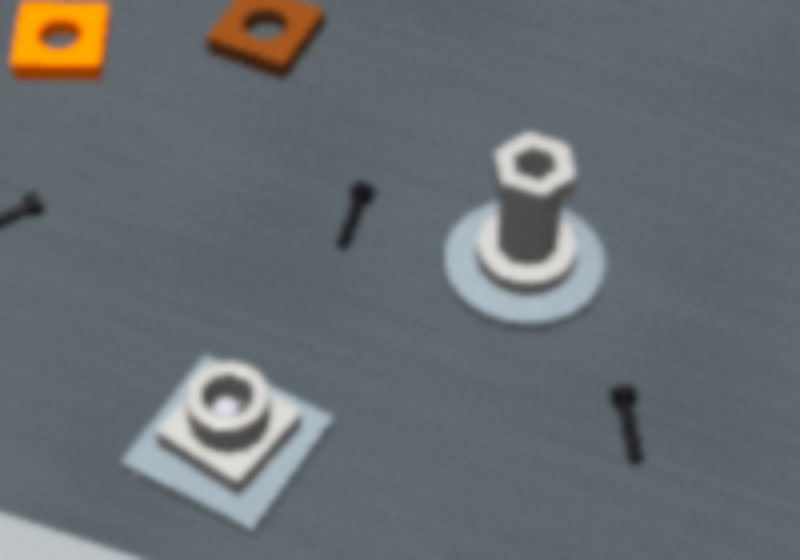

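View pics/w15.png

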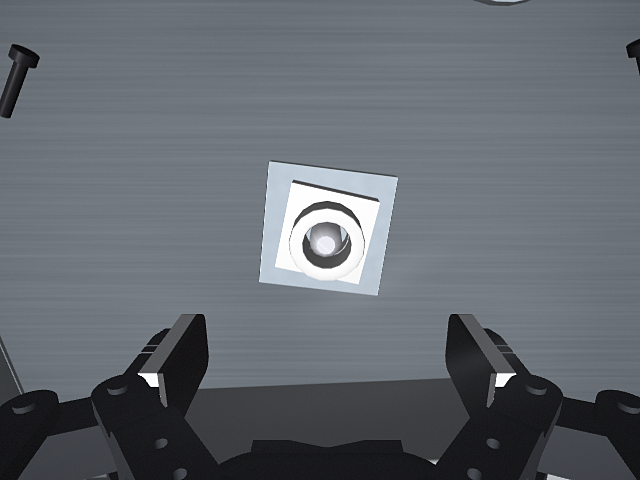

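View pics/scene15.png

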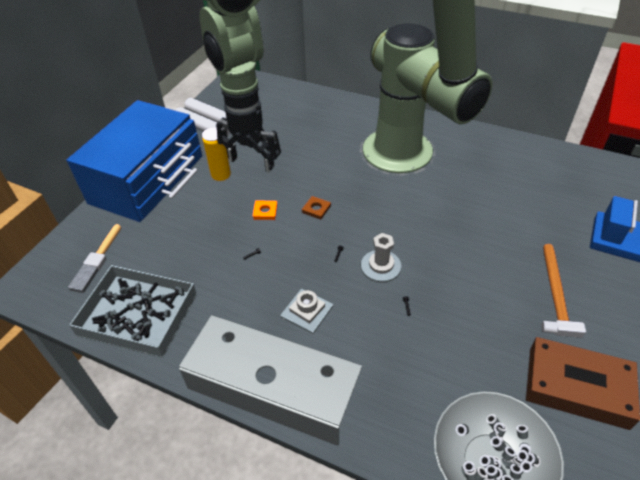

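The scene shows both stacks complete: the roller at (382,250) and the foot at (307,302). The can is upright at (216,155) and the gripper is clear, so I hand the job in.

```bash
python3 -c "
from cell import *
print(sign_off())"
```

```text
the job is handed in; nothing more can be done
None
```

All five parts are on their jigs in the required order: flange, sleeve and collar on the round jig, then the white square plate and fat ring on the square jig. I handed the job in at about 49 s of the allowed 134 s; hand-in returns no verdict.

- **Centring:** in the last overhead picture the collar is about 2 mm from the round jig's centre. The fat ring is about 1.5 mm from the square jig's centre.
- **Seating:** each part touched down within about 1.3 mm of its expected height. The pictures show every part flat or upright.
- **Surroundings:** the spray can is still standing, the orange and brown look-alike plates were not touched, and the gripper was open and clear of everything.
- **Checks that disagreed:** in the final pictures several network outlines fitted poorly because the stacked parts hide each other. These were the sleeve in both views, and the two jigs and, less badly, the can (fit 0.78) in the scene view. For these I relied on the clear earlier measurements and on what the pictures show.

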